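# Sort three look-alike modules by weight into the weigh slots

### The job

Three modules on the inspection bench look alike, but one is empty, one half loaded and one full: feel which is which by lifting them. Stand them on their long edge in the slots: the full one in the single weigh cradle, the half loaded one in the sprung slot of the twin rack (both platforms go fully down), the empty one in the rack's plain slot. Set them down, do not drop them, let go, and leave the microscope, bottle, mouse, tray and screwdriver alone.

Things in the scene. Friction and masses are not known exactly. Their poses are not given: they have to be found in the camera images.
- module_a: one of three look-alike closed aluminium modules with black end caps, 120 x 36 x 90 mm (x length, y thickness, z height), standing on a long edge; origin at the centre of its underside. One is empty (0.20 to 0.24 kg), one half loaded (0.37 to 0.43 kg), one full (0.58 to 0.67 kg); which is which is unseen and changes with every start. Centre of mass at its middle; grasp across the 36 mm
- module_b: one of three look-alike closed aluminium modules with black end caps, 120 x 36 x 90 mm (x length, y thickness, z height), standing on a long edge; origin at the centre of its underside. One is empty (0.20 to 0.24 kg), one half loaded (0.37 to 0.43 kg), one full (0.58 to 0.67 kg); which is which is unseen and changes with every start. Centre of mass at its middle; grasp across the 36 mm
- module_c: one of three look-alike closed aluminium modules with black end caps, 120 x 36 x 90 mm (x length, y thickness, z height), standing on a long edge; origin at the centre of its underside. One is empty (0.20 to 0.24 kg), one half loaded (0.37 to 0.43 kg), one full (0.58 to 0.67 kg); which is which is unseen and changes with every start. Centre of mass at its middle; grasp across the 36 mm
- rack: fixed grey twin rack, 142 x 126 mm: two parallel slots 72 mm apart (centre to centre), a low plain one and a taller one with a bright sprung platform; origin at the centre of its underside, x along the slots
- plain_slot (a point): centre of the black floor of the rack's low plain slot (on the rack's -y side), 12 mm above the bench; x along the slot; inner size 130 x 42 mm (x, y), walls 6 mm thick, flaring outward over the top 8 mm, rim 42 mm above the bench
- soft_slot (a point): centre of the rack's taller sprung slot (+y side), where its platform's top lies when fully down, 27 mm above the bench (35 mm when up); x along the slot; inner size 130 x 42 mm (x, y), walls 6 mm thick, flaring outward over the top 8 mm, rim 65 mm above the bench
- soft_platform (a joint): how far the platform of the rack's sprung slot has sunk: 0 = up, 0.008 m = fully down. It stays up under the empty module and goes fully down under the half loaded or the full one
- cradle: fixed weigh cradle: a single grey slot on a dark steel base 156 x 84 mm, with a bright sprung platform as its floor; origin at the centre of its underside, x along the slot
- cradle_slot (a point): centre of the cradle's slot, where its platform's top lies when fully down, 27 mm above the bench (35 mm when up); x along the slot; inner size 130 x 42 mm (x, y), walls 6 mm thick, flaring outward over the top 8 mm, rim 65 mm above the bench
- stiff_platform (a joint): how far the single cradle's platform has sunk: 0 = up, 0.008 m = fully down. It goes down only under the full module
- microscope: fixed camera microscope on a stand: base 100 x 120 mm reaching from x = -30 to +70 mm, column at x = +40 mm to 268 mm height, a black 54 mm wide lens barrel at x = -35 mm between 165 and 275 mm height; origin on the bench
- flask: bystander: closed bottle with a red cap, 48 mm diameter, 145 mm high; origin at the centre of its underside
- mouse: bystander: black computer mouse, 58 x 95 x 32 mm; origin at the centre of its underside
- tray: bystander: white two-compartment parts tray, 90 x 140 x 40 mm; origin at the centre of its underside
- driver: bystander: screwdriver, 190 mm long along its x, lying on the bench

How it is judged (in metres and radians):
At the end, for the whole second after the job is handed in: Full module in the cradle and half loaded one in the rack's sprung slot (both platforms over 5 mm down), empty one in the plain slot: upright within 0.15 rad, along the slot within 0.12 rad, within 8 mm along and 6 mm across of its centre, 4 mm of its floor; at rest, released (((x of module_a in the frame of plain_slot between -0.008 and 0.008 m and y of module_a in the frame of plain_slot between -0.006 and 0.006 m and z of module_a in the frame of plain_slot between -0.004 and 0.004 m and angle between module_a's own z axis and vertical below 0.15 rad and angle between the x axis of module_a and the x axis of plain_slot, either way round below 0.12 rad) or (x of module_a in the frame of soft_slot between -0.008 and 0.008 m and y of module_a in the frame of soft_slot between -0.006 and 0.006 m and z of module_a in the frame of soft_slot between -0.004 and 0.004 m and angle between module_a's own z axis and vertical below 0.15 rad and angle between the x axis of module_a and the x axis of soft_slot, either way round below 0.12 rad) or (x of module_a in the frame of cradle_slot between -0.008 and 0.008 m and y of module_a in the frame of cradle_slot between -0.006 and 0.006 m and z of module_a in the frame of cradle_slot between -0.004 and 0.004 m and angle between module_a's own z axis and vertical below 0.15 rad and angle between the x axis of module_a and the x axis of cradle_slot, either way round below 0.12 rad)) and ((x of module_b in the frame of plain_slot between -0.008 and 0.008 m and y of module_b in the frame of plain_slot between -0.006 and 0.006 m and z of module_b in the frame of plain_slot between -0.004 and 0.004 m and angle between module_b's own z axis and vertical below 0.15 rad and angle between the x axis of module_b and the x axis of plain_slot, either way round below 0.12 rad) or (x of module_b in the frame of soft_slot between -0.008 and 0.008 m and y of module_b in the frame of soft_slot between -0.006 and 0.006 m and z of module_b in the frame of soft_slot between -0.004 and 0.004 m and angle between module_b's own z axis and vertical below 0.15 rad and angle between the x axis of module_b and the x axis of soft_slot, either way round below 0.12 rad) or (x of module_b in the frame of cradle_slot between -0.008 and 0.008 m and y of module_b in the frame of cradle_slot between -0.006 and 0.006 m and z of module_b in the frame of cradle_slot between -0.004 and 0.004 m and angle between module_b's own z axis and vertical below 0.15 rad and angle between the x axis of module_b and the x axis of cradle_slot, either way round below 0.12 rad)) and ((x of module_c in the frame of plain_slot between -0.008 and 0.008 m and y of module_c in the frame of plain_slot between -0.006 and 0.006 m and z of module_c in the frame of plain_slot between -0.004 and 0.004 m and angle between module_c's own z axis and vertical below 0.15 rad and angle between the x axis of module_c and the x axis of plain_slot, either way round below 0.12 rad) or (x of module_c in the frame of soft_slot between -0.008 and 0.008 m and y of module_c in the frame of soft_slot between -0.006 and 0.006 m and z of module_c in the frame of soft_slot between -0.004 and 0.004 m and angle between module_c's own z axis and vertical below 0.15 rad and angle between the x axis of module_c and the x axis of soft_slot, either way round below 0.12 rad) or (x of module_c in the frame of cradle_slot between -0.008 and 0.008 m and y of module_c in the frame of cradle_slot between -0.006 and 0.006 m and z of module_c in the frame of cradle_slot between -0.004 and 0.004 m and angle between module_c's own z axis and vertical below 0.15 rad and angle between the x axis of module_c and the x axis of cradle_slot, either way round below 0.12 rad)) and value of joint each of soft_platform, stiff_platform above 0.005 m and linear speed of each of module_a, module_b, module_c below 0.02 m/s); the robot touches nothing.
It fails at once if bottle, mouse, tray or screwdriver pushed aside by more than 30 mm (distance of any of flask, mouse, tray, driver from where it was at the start of the episode above 0.03 m).
It fails at once if bottle tipped over (angle between flask's own z axis and vertical above 0.5 rad).
It fails at once if microscope bumped (over 8 N) (contact force between microscope and anything else above 8 N).
It fails at once if a module dropped (out of the fingers and faster than 0.5 m/s) ((contact force between the fingers and module_a below 0.1 N and linear speed of module_a above 0.5 m/s) or (contact force between the fingers and module_b below 0.1 N and linear speed of module_b above 0.5 m/s) or (contact force between the fingers and module_c below 0.1 N and linear speed of module_c above 0.5 m/s)).
It also fails if it takes over 72 s, if anything falls off the work surface, if the arm or the gripper's body presses on something with over 40 N, if the wrist force passes 120 N, or if a joint passes its speed limit or range.

### The arm

A 6-joint arm with a two-finger parallel gripper is mounted at the origin on the work surface. World frame = base frame: x ahead of the robot, y to its left, z up, the work surface at z = 0. Lengths are in mm, angles in degrees, forces in N, time in s.
With the tool pointing down it reaches from about 375 to 925 mm from the base axis. Payload 5.7 kg.
Tool frame: the origin (TCP) lies on the centre line of the jaws, within the pads' length; the fingertips stand r.nose_length ahead of it and the grasp point (between the pads) lies 2 mm behind it (r.nose_length is the distance from the TCP to the fingertips, in mm); z points along the fingers, y is the line along which they close (so a half turn about z gives the same grasp; the last joint's range is limited). The gripper opens to 88 mm and grips with 3 to 60 N. Pads are 20 mm wide; open, the fingers measure 115 mm over their backs; the gripper's body (75 mm by 178 mm) begins 61 mm behind the grasp point.
Start: joints at [-6.595, 20.558, 86.54, -0, 72.909, -6.595], TCP at [599.97, -0.004, 239.623] pointing down, gripper open.
Joint ranges: [-170.27, 170.27], [-57.76, 135], [12.27, 136.19], [-55.21, 235.2], [11.17, 155.16], [-170.74, 170.74]. Speed limits (degrees/s): [136.94, 136.94, 180, 180, 180, 180].

### API

Orientations are given as a 3x3 rotation matrix whose columns are the frame's x, y, z axes.
In Python, from bench import monitor, viewer, ticket, r gives the robot as it stands. The module is installed in compiled form; this text tells all that it offers.
- The arm moves only by the tool step_arm, never from a script. Its argument "motion" is a list of rows, each an object with "travel": the shift along the tool's x, y, z scaled (see below), a list of three; "turn": the turn, a rotation vector about the tool's x, y, z scaled (see below), a list of three; "claw": the finger opening in mm, from 0 to 87.8. In form: [{"travel": [tx, ty, tz], "turn": [rx, ry, rz], "claw": claw}, ...]. A call has 1 to 20 rows; each row is the pose to reach, as a shift and turn from the pose commanded when the call began, along the tool's axes at that moment, turning the shorter way round; what a row does not reach only later rows make up. The controller multiplies each number of a shift by 500 mm and each number of a turn by 2 pi rad. A row lasts 1/12 s, in which the tool goes at most 41.7 mm and 7.16 degrees, less where a joint would pass 70% of its speed; a pose out of reach is approached as far as the arm can. A call with a number of a shift or a turn outside -1 to 1 is refused whole. A call with a gripper value outside its range is refused whole. The fingers move at their own pace and stop on an object; "squeeze" is the grip in N (left out, the last holds). Time passes only in rows, so rows that repeat a pose let the fingers close. It gives the time, the measured TCP pose, the force, the opening and the grip force at its end, in the units of the state.
- monitor.state(): the state, without advancing time (a new reading comes with each control period).
- viewer.capture(name): name is "scene" or "side" or "wrist"; returns the picture (420x560x3 uint8, red, green, blue); there is no depth.
- viewer.get_calibration(name): a dict with "K" (3x3 intrinsics, pixels), "R" (3x3) and "t" (3): a world point X has camera coordinates R X + t; the wrist camera has in their place "T_tool_cam" (4x4, takes a point from camera to tool coordinates, whose origin is the TCP and whose axes are the flange's). Camera axes: x right, y down, z forward; pixel columns grow to the right and rows downward; lengths in mm; the calibration is good to about 2 mm. A picture is of the moment at which its call begins: read the wrist's pose just before it. get_calibration takes no time and is no camera call.
- ticket.hand_in(): hands the job in; it is judged then, once.
The state is a dict: "time_s": time; "q": joint angles; "qd": joint speeds; "joint_torque": joint torques, N m; "tool_pos": TCP position; "eef_rot": TCP orientation; "wrist_force": force on the tool from outside, world axes, zero at the start; "moment": the same for the moment, N m; "width": finger opening in mm; "grasp_force": force on a finger pad.
Only numpy, scipy, OpenCV 4.12 (cv2) and the standard library are available. Lean on these libraries where they do the work, as an engineer would, in place of code of your own. Each camera call takes 0.05 s, during which the arm holds its last target. There are 200 camera calls.

## Working session

There is one attempt and no reset: what is moved stays moved. The work goes in short steps, Python scripts to look and compute and a tool call to move; the robot and the scene stay as the last step left them, time stands still between calls to the robot, and variables do not carry over. Pictures are saved under pics/ and viewed, at most 10 in all, crops included, and the job is handed in when it is done.

Besides the shell and the picture viewer there is one more tool, called after "Request:" in YAML: its name, and indented under it one key for each argument. step_arm: Moves the arm, as the interface text tells. Shifts and turns lie within -1 to 1; 1 stands for 500 mm of shift or 2 pi rad of turn. Its arguments: {"type":"object","properties":{"motion":{"type":"array"},"squeeze":{"type":"number"}},"required":["motion"]}

```bash
mkdir -p pics
python3 - <<'E'
from bench import monitor, viewer, r
import cv2, numpy as np
s=monitor.state(); print(s['time_s'],s['tool_pos'],s['eef_rot'],s['wrist_force'],s['width'],r.nose_length)
for n in ['scene','side','wrist']:
    im=viewer.capture(n); cv2.imwrite(f'pics/{n}0.png',im[:,:,::-1]); np.save(f'pics/{n}0.npy',im)
    print(n,viewer.get_calibration(n))
E
```

```text
0.0 [5.99336509e+02 8.96064173e-02 2.38799976e+02] [[ 4.76671831e-05  9.99998334e-01 -1.82459476e-03]
 [ 9.99999966e-01 -4.72018358e-05  2.55083650e-04]
 [ 2.54997101e-04 -1.82460685e-03 -9.99998303e-01]] [ 0.25578753  0.25711603 -0.78074345] 87.95117661281623 17.0
scene {'K': array([[480.64333274,   0.        , 286.24997401],
       [  0.        , 480.64333274, 217.90711684],
       [  0.        ,   0.        ,   1.        ]]), 'R': array([[-0.21796008,  0.97582621,  0.01601881],
       [ 0.71723752,  0.17128974, -0.67544812],
       [-0.66186384, -0.13573144, -0.7372335 ]]), 't': array([ 115.386369  , -393.23116633, 1538.56179482])}
side {'K': array([[411.87232639,   0.        , 272.17987366],
       [  0.        , 411.87232639, 212.3167471 ],
       [  0.        ,   0.        ,   1.        ]]), 'R': array([[ 0.88487533, -0.46548392,  0.01789885],
       [-0.27884956, -0.56008362, -0.78009567],
       [ 0.37314684,  0.68529633, -0.62540417]]), 't': array([-507.20445069,  200.75036512,  899.54898386])}
wrist {'K': array([[322.23061934,   0.        , 277.00053274],
       [  0.        , 322.23061934, 203.12089742],
       [  0.        ,   0.        ,   1.        ]]), 'T_tool_cam': array([[-5.49298587e-04, -9.70141133e-01, -2.42540472e-01,
         6.59740164e+01],
       [ 9.99999247e-01, -7.98994494e-04,  9.31140475e-04,
         6.07968723e-01],
       [-1.09712618e-03, -2.42539778e-01,  9.70140842e-01,
        -1.45716456e+02],
       [ 0.00000000e+00,  0.00000000e+00,  0.00000000e+00,
         1.00000000e+00]])}
```

View images.

View pics/scene0.png

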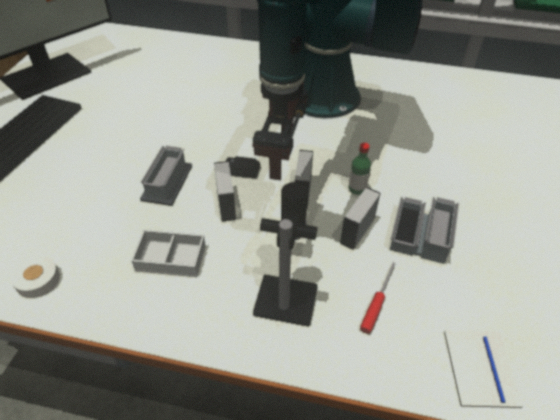

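View pics/side0.png

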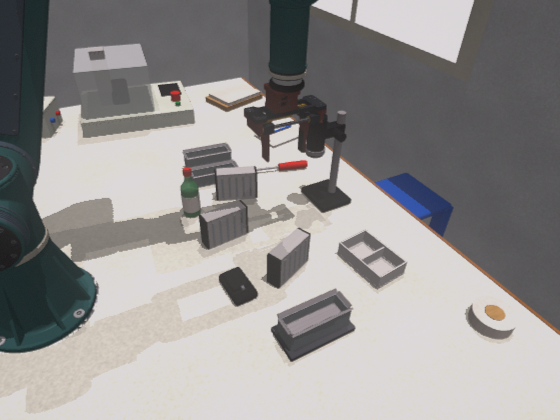

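View pics/wrist0.png

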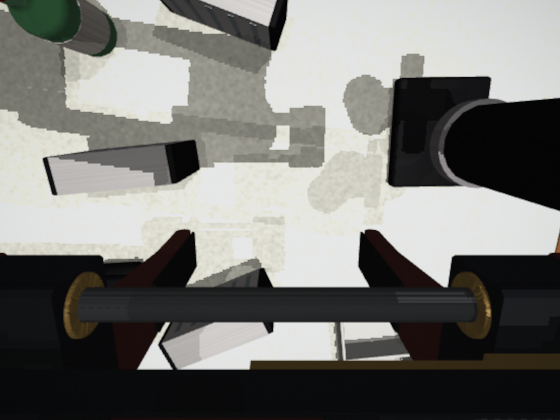

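```bash
cat > h.py <<'E'
import numpy as np, cv2
from bench import monitor, viewer, r
def cast(n,uv,z,s=None):
    c=viewer.get_calibration(n); K=c['K']
    uv=np.atleast_2d(np.asarray(uv,float)); d=np.c_[uv,np.ones(len(uv))]@np.linalg.inv(K).T
    if n=='wrist':
        T=c['T_tool_cam']; Rw=s['eef_rot']@T[:3,:3]; o=s['tool_pos']+s['eef_rot']@T[:3,3]
    else:
        Rw=c['R'].T; o=-Rw@c['t']
    D=d@Rw.T
    return o+D*((z-o[2])/D[:,2])[:,None]
def proj(n,P,s=None):
    c=viewer.get_calibration(n); P=np.atleast_2d(P)
    if n=='wrist':
        T=c['T_tool_cam']; Rw=s['eef_rot']@T[:3,:3]; o=s['tool_pos']+s['eef_rot']@T[:3,3]; X=(P-o)@Rw
    else: X=P@c['R'].T+c['t']
    X=X@c['K'].T; return X[:,:2]/X[:,2:]
E
python3 - <<'E'
from h import *
np.set_printoptions(precision=0,suppress=True)
im=cv2.imread('pics/scene0.png')
for nm,uv,z in [('modL top',[225,176],90),('modM top',[304,166],90),('modR top',[361,205],90),('cradle rim',[166,167],65),('rackL(plain?)',[409,218],42),('rackR',[440,225],65),('flask cap',[364,148],145),('mouse',[243,167],20),('tray',[170,247],40),('scope base',[286,300],5),('lens bottom',[293,228],165),('drv tip',[393,265],5),('drv end',[368,330],10)]:
    print(nm,cast('scene',uv,z)[0])
s=[('modL',[289,250],70),('cradle',[314,318],65),('rack near',[214,173],65),('rack far',[208,154],65)]
for nm,uv,z in s: print(nm,cast('side',uv,z)[0])
a=cv2.resize(im[130:270,130:380],None,fx=3.2,fy=3.2,interpolation=cv2.INTER_CUBIC); cv2.imwrite('pics/crop1.png',a)
a=cv2.resize(im[185:275,380:480],None,fx=6,fy=6,interpolation=cv2.INTER_CUBIC); cv2.imwrite('pics/crop2.png',a)
E
```

```text
modL top [ 530. -150.   90.]
modM top [451.  25.  90.]
modR top [550. 176.  90.]
cradle rim [ 507. -313.   65.]
rackL(plain?) [519. 291.  42.]
rackR [546. 357.  65.]
flask cap [416. 160. 145.]
mouse [ 414. -143.   20.]
tray [ 727. -219.   40.]
scope base [780.  55.   5.]
lens bottom [718.  53. 165.]
drv tip [636. 269.   5.]
drv end [815. 231.  10.]
modL [ 532. -158.   70.]
cradle [ 484. -342.   65.]
rack near [498. 224.  65.]
rack far [521. 332.  65.]
```

View pics/crop1.png

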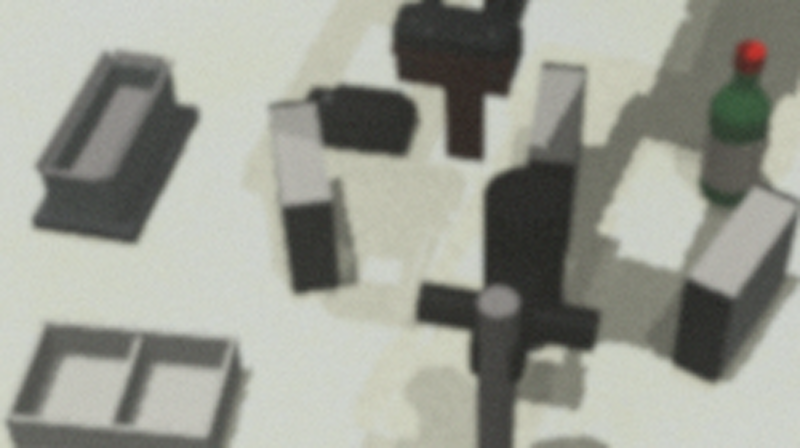

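View pics/crop2.png

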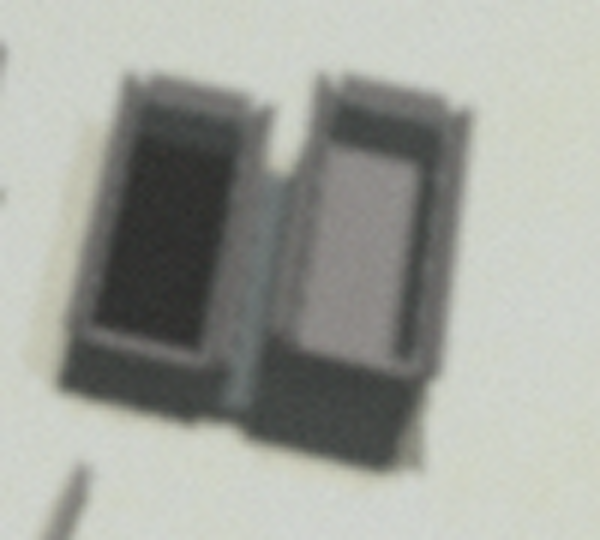

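Run:
```python
from h import *
np.set_printoptions(precision=1,suppress=True)
def q(nm,pts,sc,off,z):
    P=cast('scene',np.array(pts)/sc+off,z)[:,:2]
    a=(P[2]+P[3]-P[0]-P[1])/2; b=(P[1]+P[2]-P[0]-P[3])/2
    print(nm,'c',P.mean(0),'long',np.linalg.norm(a),'short',np.linalg.norm(b),'yaw',np.degrees(np.arctan2(a[1],a[0])))
o1=[130,130];o2=[380,185]
q('cr',[(107,55),(170,62),(110,180),(42,168)],3.2,o1,65)
q('L',[(270,105),(318,100),(332,202),(285,207)],3.2,o1,90)
q('M',[(543,65),(585,68),(575,162),(530,160)],3.2,o1,90)
q('R',[(757,188),(797,205),(735,297),(690,275)],3.2,o1,90)
q('plain',[(130,75),(268,110),(222,362),(75,330)],6,o2,42)
q('soft',[(325,75),(468,110),(425,375),(275,345)],6,o2,65)
```

```text
cr c [ 503.8 -320.1] long 138.3855017803525 short 53.59856985790829 yaw 2.06495736548363
L c [ 535.5 -151. ] long 112.32316006749329 short 35.113001652801216 yaw 23.024022626860017
M c [447.2  25.8] long 109.38350055891732 short 33.171067643483 yaw 6.52868026859096
R c [549.3 180.3] long 104.24368855737931 short 33.583640687705014 yaw -19.325130094490493
plain c [527.1 291.9] long 139.8026132520257 short 55.116334799666994 yaw -5.178084958316829
soft c [535.1 362. ] long 144.3089401577481 short 54.266411266407104 yaw -6.646800396021995
```

Request:
step_arm:
  motion:
    - {"travel": [-0.64,-0.192,-0.08],"turn": [0,0,0.244],"claw": 87}
    - {"travel": [-0.64,-0.192,-0.08],"turn": [0,0,0.244],"claw": 87}
    - {"travel": [-0.64,-0.192,-0.08],"turn": [0,0,0.244],"claw": 87}
    - {"travel": [-0.64,-0.192,-0.08],"turn": [0,0,0.244],"claw": 87}
    - {"travel": [-0.64,-0.192,-0.08],"turn": [0,0,0.244],"claw": 87}
    - {"travel": [-0.64,-0.192,-0.08],"turn": [0,0,0.244],"claw": 87}
    - {"travel": [-0.64,-0.192,-0.08],"turn": [0,0,0.244],"claw": 87}
    - {"travel": [-0.64,-0.192,-0.08],"turn": [0,0,0.244],"claw": 87}
    - {"travel": [-0.64,-0.192,-0.08],"turn": [0,0,0.244],"claw": 87}
    - {"travel": [-0.64,-0.192,-0.08],"turn": [0,0,0.244],"claw": 87}
    - {"travel": [-0.64,-0.192,-0.08],"turn": [0,0,0.244],"claw": 87}
    - {"travel": [-0.64,-0.192,-0.08],"turn": [0,0,0.244],"claw": 87}
    - {"travel": [-0.64,-0.192,-0.08],"turn": [0,0,0.244],"claw": 87}
    - {"travel": [-0.64,-0.192,-0.08],"turn": [0,0,0.244],"claw": 87}
    - {"travel": [-0.64,-0.192,-0.08],"turn": [0,0,0.244],"claw": 87}
    - {"travel": [-0.64,-0.192,-0.08],"turn": [0,0,0.244],"claw": 87}

```text
time_s: 1.48
tool_pos: [503.9, -319.9, 279.5]
eef_rot: [[0.999, 0.039, -0.0], [0.039, -0.999, 0.0], [-0.0, -0.0, -1.0]]
wrist_force: [0.1, 0.1, -0.5]
width: 87.2
grasp_force: 0.0
```

```bash
cat > snap.py <<'E'
import sys,pickle
from h import *
s=monitor.state(); im=viewer.capture('wrist'); n=sys.argv[1]
cv2.imwrite(f'pics/{n}.png',im[:,:,::-1]); pickle.dump(s,open(f'pics/{n}.pkl','wb'))
x=s['eef_rot'][:,0]
print(s['time_s'],s['tool_pos'].round(1),'yaw',np.degrees(np.arctan2(x[1],x[0])).round(2),'F',s['wrist_force'].round(2),'w',s['width'],'q',np.round(s['q'],0), s['eef_rot'][:,2].round(4))
E
python3 snap.py cr
```

```text
1.4833 [ 503.9 -319.9  279.5] yaw 2.24 F [ 0.1   0.14 -0.48] w 87.20978232698235 q [-39.  18.  84.  -0.  78.  49.] [-4.e-04  2.e-04 -1.e+00]
```

Request:
step_arm:
  motion:
    - {"travel": [0.075,-0.335,0],"turn": [0,0,-0.058],"claw": 87}
    - {"travel": [0.075,-0.335,0],"turn": [0,0,-0.058],"claw": 87}
    - {"travel": [0.075,-0.335,0],"turn": [0,0,-0.058],"claw": 87}
    - {"travel": [0.075,-0.335,0],"turn": [0,0,-0.058],"claw": 87}
    - {"travel": [0.075,-0.335,0],"turn": [0,0,-0.058],"claw": 87}
    - {"travel": [0.075,-0.335,0],"turn": [0,0,-0.058],"claw": 87}
    - {"travel": [0.075,-0.335,0],"turn": [0,0,-0.058],"claw": 87}

```text
time_s: 2.12
tool_pos: [535.3, -151.5, 279.8]
eef_rot: [[0.92, 0.393, 0.0], [0.393, -0.92, -0.001], [-0.0, 0.001, -1.0]]
wrist_force: [-0.2, -0.5, -0.0]
width: 87.1
grasp_force: 0.0
```

```bash
python3 snap.py L
```

```text
2.1167 [ 535.3 -151.5  279.8] yaw 23.13 F [-0.18 -0.47 -0.02] w 87.1388582844637 q [-23.  15.  89.  -0.  76.  44.] [ 1.e-04 -1.e-03 -1.e+00]
```

Request:
step_arm:
  motion:
    - {"travel": [-0.023,-0.395,0],"turn": [0,0,0.046],"claw": 87}
    - {"travel": [-0.023,-0.395,0],"turn": [0,0,0.046],"claw": 87}
    - {"travel": [-0.023,-0.395,0],"turn": [0,0,0.046],"claw": 87}
    - {"travel": [-0.023,-0.395,0],"turn": [0,0,0.046],"claw": 87}
    - {"travel": [-0.023,-0.395,0],"turn": [0,0,0.046],"claw": 87}
    - {"travel": [-0.023,-0.395,0],"turn": [0,0,0.046],"claw": 87}
    - {"travel": [-0.023,-0.395,0],"turn": [0,0,0.046],"claw": 87}

```text
time_s: 2.75
tool_pos: [447.1, 25.6, 279.9]
eef_rot: [[0.994, 0.114, 0.0], [0.114, -0.994, -0.001], [0.0, 0.001, -1.0]]
wrist_force: [-0.3, -0.3, -0.5]
width: 86.7
grasp_force: 0.0
```

```bash
python3 snap.py M
```

```text
2.75 [447.1  25.6 279.9] yaw 6.53 F [-0.26 -0.26 -0.45] w 86.68189964953231 q [ -6.   5. 101.  -0.  73.  78.] [ 5.e-04 -7.e-04 -1.e+00]
```

Request:
step_arm:
  motion:
    - {"travel": [0.238,-0.283,0],"turn": [0,0,0.072],"claw": 87}
    - {"travel": [0.238,-0.283,0],"turn": [0,0,0.072],"claw": 87}
    - {"travel": [0.238,-0.283,0],"turn": [0,0,0.072],"claw": 87}
    - {"travel": [0.238,-0.283,0],"turn": [0,0,0.072],"claw": 87}
    - {"travel": [0.238,-0.283,0],"turn": [0,0,0.072],"claw": 87}
    - {"travel": [0.238,-0.283,0],"turn": [0,0,0.072],"claw": 87}
    - {"travel": [0.238,-0.283,0],"turn": [0,0,0.072],"claw": 87}

```text
time_s: 3.38
tool_pos: [551.5, 179.1, 278.9]
eef_rot: [[0.943, -0.333, -0.0], [-0.333, -0.943, -0.001], [-0.0, 0.001, -1.0]]
wrist_force: [0.2, -0.3, 0.7]
width: 87.0
grasp_force: 0.0
```

```bash
python3 snap.py R
```

```text
3.3833 [551.5 179.1 278.9] yaw -19.44 F [ 0.19 -0.35  0.69] w 86.9577623414603 q [ 11.  17.  86.  -0.  77. 121.] [-3.e-04 -9.e-04 -1.e+00]
```

Request:
step_arm:
  motion:
    - {"travel": [-0.132,-0.265,0],"turn": [0,0,-0.037],"claw": 87}
    - {"travel": [-0.132,-0.265,0],"turn": [0,0,-0.037],"claw": 87}
    - {"travel": [-0.132,-0.265,0],"turn": [0,0,-0.037],"claw": 87}
    - {"travel": [-0.132,-0.265,0],"turn": [0,0,-0.037],"claw": 87}
    - {"travel": [-0.132,-0.265,0],"turn": [0,0,-0.037],"claw": 87}
    - {"travel": [-0.132,-0.265,0],"turn": [0,0,-0.037],"claw": 87}

```text
time_s: 3.93
tool_pos: [531.4, 325.7, 279.5]
eef_rot: [[0.994, -0.106, -0.0], [-0.106, -0.994, -0.001], [-0.0, 0.001, -1.0]]
wrist_force: [-0.1, 0.2, 0.4]
width: 86.9
grasp_force: 0.0
```

```bash
python3 snap.py rack
python3 - <<'E'
import cv2,numpy as np
t=[cv2.imread(f'pics/{n}.png') for n in ['L','M','R','rack']]
m=np.vstack([np.hstack(t[:2]),np.hstack(t[2:])]); cv2.imwrite('pics/mos.png',cv2.resize(m,(800,600),interpolation=cv2.INTER_AREA))
E
```

```text
3.9333 [531.4 325.7 279.5] yaw -6.1 F [-0.13  0.23  0.4 ] w 86.93415324679471 q [ 25.  21.  80.  -0.  79. 121.] [-3.0e-04 -1.2e-03 -1.0e+00]
```

View pics/mos.png

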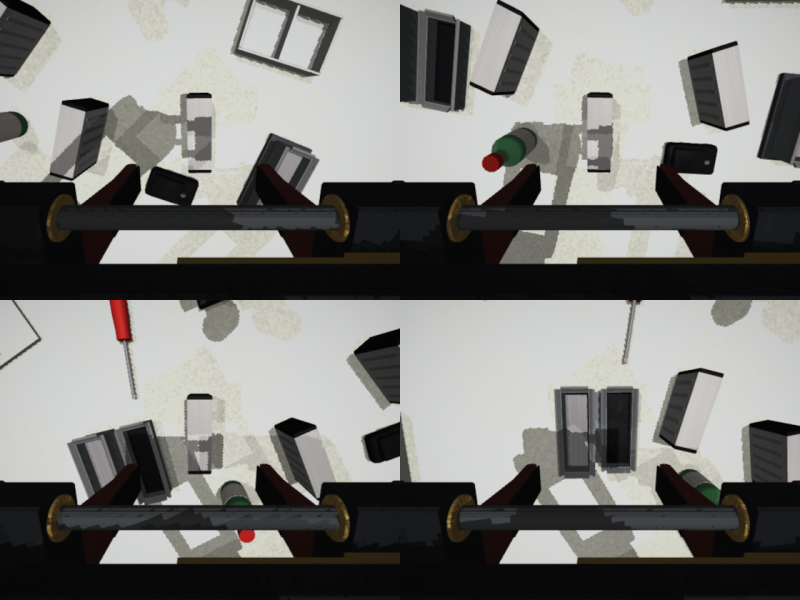

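View pics/cr.png

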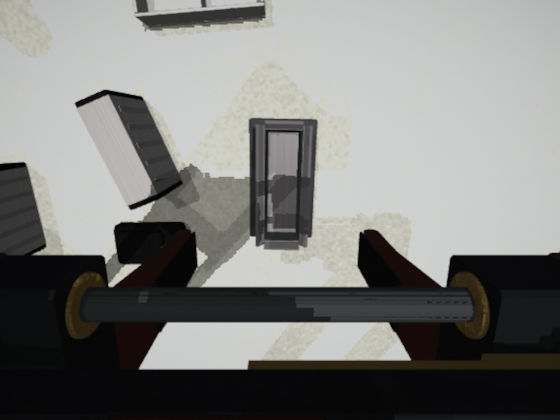

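Run:
```python
from h import *
W=[]
for n,(x,y) in dict(cr=(284,183),L=(279,186),M=(279,186),R=(279,188),ra1=(240,182),ra2=(308,182)).items():
    im=cv2.imread(f"pics/{'rack' if n[:2]=='ra' else n}.png")
    c=im[y-75:y+75,x-50:x+50]; W.append(cv2.resize(c,(266,399) if 0 else (200,300),interpolation=cv2.INTER_CUBIC))
    g=cv2.GaussianBlur(im,(0,0),0.8).astype(float).mean(2)
    for a,b in [(-45,-15),(15,45)]:
        p=g[y+a:y+b,x-45:x+45].mean(0); d=np.diff(p)
        pk=[(round(i+x-45+.5+ (d[i+1]-d[i-1])/2/(2*d[i]-d[i-1]-d[i+1]),1),int(d[i])) for i in range(1,88) if abs(d[i])>7 and abs(d[i])>=abs(d[i-1]) and abs(d[i])>abs(d[i+1])]
        print(n,'rows',y+a,y+b,pk)
    p=g[y-75:y+75,x-8:x+9].mean(1); d=np.diff(p)
    print('  vert',[(round(i+y-75+.5+(d[i+1]-d[i-1])/2/(2*d[i]-d[i-1]-d[i+1]),1),int(d[i])) for i in range(1,148) if abs(d[i])>7 and abs(d[i])>=abs(d[i-1]) and abs(d[i])>abs(d[i+1])])
cv2.imwrite('pics/comp.png',np.vstack([np.hstack(W[:3]+[W[0]*0]),np.hstack(W[3:]+[W[0]*0])]))
```

```text
cr rows 138 168 [(np.float64(249.3), -59), (np.float64(255.1), 24), (np.float64(264.5), -29), (np.float64(267.8), 39), (np.float64(297.5), -44), (np.float64(301.4), 24), (np.float64(308.1), 10), (np.float64(311.2), -16), (np.float64(315.4), 44)]
cr rows 198 228 [(np.float64(249.5), -30), (np.float64(255.0), 11), (np.float64(259.5), 7), (np.float64(264.3), -23), (np.float64(267.0), 30), (np.float64(272.1), -17), (np.float64(295.6), -14), (np.float64(299.3), 9), (np.float64(312.4), 49)]
  vert [(np.float64(118.2), -54), (np.float64(120.8), 15), (np.float64(123.6), -15), (np.float64(129.4), -25), (np.float64(132.1), 40), (np.float64(174.7), -24), (np.float64(228.1), 24), (np.float64(231.6), -32), (np.float64(239.7), 23), (np.float64(249.4), 37)]
L rows 141 171 [(np.float64(252.2), -20), (np.float64(260.9), 22), (np.float64(295.7), 7)]
L rows 201 231 [(np.float64(253.9), -17), (np.float64(272.5), -14), (np.float64(295.7), 34)]
  vert [(np.float64(129.4), -86), (np.float64(136.9), 65), (np.float64(163.4), -32), (np.float64(190.3), 8), (np.float64(224.5), 27), (np.float64(237.4), -71), (np
[... 1440 characters left out ...]
(np.float64(129.5), -29), (np.float64(132.2), 45), (np.float64(184.6), -16), (np.float64(231.6), -12), (np.float64(239.8), 10), (np.float64(249.5), 53)]
ra2 rows 137 167 [(np.float64(269.1), 10), (np.float64(277.5), -25), (np.float64(280.8), 22), (np.float64(283.9), -7), (np.float64(289.4), -35), (np.float64(323.6), 25), (np.float64(333.0), 25), (np.float64(336.2), 9)]
ra2 rows 197 227 [(np.float64(264.8), 19), (np.float64(269.7), 7), (np.float64(273.3), -18), (np.float64(289.2), -15), (np.float64(321.8), 23), (np.float64(330.7), 31)]
  vert [(np.float64(120.4), -38), (np.float64(123.2), -18), (np.float64(129.2), -29), (np.float64(227.8), 9), (np.float64(232.8), 21), (np.float64(242.1), 33)]
```

View pics/comp.png

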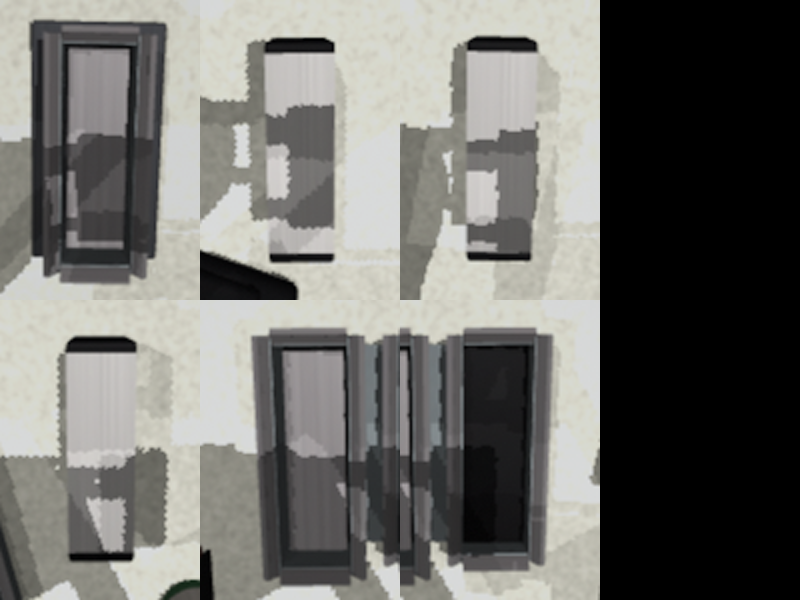

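Run:
```python
from h import *
import pickle
np.set_printoptions(precision=1,suppress=True)
def S(n): return pickle.load(open(f'pics/{n}.pkl','rb'))
for n,v,cols in [('L',(136.9,237.4),(261.5,296.5,264,296)),('M',(136.3,237.1),(262.5,297.5,262.5,294.5)),('R',(138.8,238.7),(262,296.5,263,295.5))]:
    s=S(n); c=cast('wrist',[[279,v[0]],[279,v[1]],[279,v[1]+4.3],[cols[0],v[0]],[cols[1],v[0]],[cols[2],v[1]],[cols[3],v[1]]],90,s)
    t=(c-s['tool_pos'])@s['eef_rot']; A=(t[3]+t[4])/2;B=(t[5]+t[6])/2
    print(n,'innerlen',t[0,0]-t[1,0],'cap',t[1,0]-t[2,0],'x',(t[0,0]+t[1,0])/2,'w',t[4,1]-t[3,1],t[6,1]-t[5,1],'y',(A+B)[1]/2,'relyaw',np.degrees(np.arctan2((A-B)[1],(A-B)[0])),'world',((c[3:].mean(0))))
def slot(n,pic,zi,zr,l1,r1,b1,l2,r2,b2,vi,vr):
    s=S(pic); f=lambda uv,z:(cast('wrist',uv,z,s)-s['tool_pos'])@s['eef_rot']
    t=f([[l1,b1],[r1,b1],[l2,b2],[r2,b2]],zi); A=(t[0]+t[1])/2;B=(t[2]+t[3])/2; m=(l1+r1)/2
    i=f([[m,v] for v in vi],zi)[:,0]; o=f([[m,v] for v in vr],zr)[:,0]
    print(n,'w',t[1,1]-t[0,1],t[3,1]-t[2,1],'inner',i,i[0]-i[1],'rim',o,o[0]-o[1])
    d=(A-B)[:2]; x=(i.mean()+o.mean())/2; y=B[1]+d[1]*(x-B[0])/d[0]
    P=s['tool_pos']+s['eef_rot']@[x,y,0]; D=s['eef_rot']@[d[0],d[1],0]
    print('   tool',x,y,'world',P[:2],'yaw',np.degrees(np.arctan2(D[1],D[0])))
    return P
slot('cr','cr',57,65,264.5,301.4,153,264.3,299.3,213,(129.4,239.7),(120.8,249.4))
a=slot('soft','rack',57,65,226.4,263.9,152,229,264.8,212,(129.5,239.8),(120.5,249.5))
b=slot('plain','rack',34,42,289.4,323.6,152,289.2,321.8,212,(129.2,232.8),(120.4,242.1))
print(np.linalg.norm((a-b)[:2]),np.degrees(np.arctan2((a-b)[1],(a-b)[0]))-90)
```

```text
L innerlen 108.63189655424065 cap 5.0379551182292275 x -1.7772193694872733 w 35.72283645102968 35.28007318378944 y 2.345793191056968 relyaw -0.6361944026110448 world [ 534.6 -154.5   90. ]
M innerlen 108.90314763348181 cap 5.03525024797743 x -1.3190633375634917 w 35.72361850078206 35.27960777867746 y 2.029193746922379 relyaw 0.772452248490159 world [446.1  23.3  90. ]
R innerlen 107.95005295548322 cap 5.034067977749338 x -3.297840195932725 w 35.16899954919361 35.7705146035455 y 2.056467687532301 relyaw -0.06542237281648466 world [547.7 178.1  90. ]
cr w 41.828460791105655 41.53851254469639 inner [ 59.3 -71. ] 130.36187123180952 rim [ 68.6 -80.3] 148.9087925261054
   tool -5.851335666817693 5.798755208322453 world [ 498.3 -325.9] yaw 1.3621800593789761
soft w 42.482410362112965 42.45876381099745 inner [ 59.3 -71.1] 130.39051246712947 rim [ 68.9 -80.4] 149.36146267276257
   tool -5.846106934925155 -36.22805380270975 world [529.5 362.3] yaw -5.818847499619599
plain w 41.167139430711686 41.08172020922287 inner [ 59.1 -70.3] 129.37643724782916 rim [ 69.1 -79.9] 149.01746115771903
   tool -5.479364383421009 35.325847356703655 world [522.2 291.2] yaw -5.8202245373873875
71.55478785663142 -5.80472982993588
```

Request:
step_arm:
  motion:
    - {"travel": [0.064,0.29,0.259],"turn": [0,0,0.037],"claw": 87}
    - {"travel": [0.064,0.29,0.259],"turn": [0,0,0.037],"claw": 87}
    - {"travel": [0.064,0.29,0.259],"turn": [0,0,0.037],"claw": 87}
    - {"travel": [0.064,0.29,0.259],"turn": [0,0,0.037],"claw": 87}
    - {"travel": [0.064,0.29,0.259],"turn": [0,0,0.037],"claw": 87}
    - {"travel": [0.064,0.29,0.259],"turn": [0,0,0.037],"claw": 87}
    - {"travel": [0.064,0.29,0.31],"turn": [0,0,0.037],"claw": 87}
    - {"travel": [0.064,0.29,0.37],"turn": [0,0,0.037],"claw": 80}
    - {"travel": [0.064,0.29,0.41],"turn": [0,0,0.037],"claw": 70}
    - {"travel": [0.064,0.29,0.427],"turn": [0,0,0.037],"claw": 60}
    - {"travel": [0.064,0.29,0.427],"turn": [0,0,0.037],"claw": 50}
    - {"travel": [0.064,0.29,0.427],"turn": [0,0,0.037],"claw": 40}
    - {"travel": [0.064,0.29,0.427],"turn": [0,0,0.037],"claw": 25}
    - {"travel": [0.064,0.29,0.427],"turn": [0,0,0.037],"claw": 25}
    - {"travel": [0.064,0.29,0.427],"turn": [0,0,0.037],"claw": 25}
    - {"travel": [0.064,0.29,0.427],"turn": [0,0,0.037],"claw": 25}
    - {"travel": [0.064,0.29,0.427],"turn": [0,0,0.037],"claw": 25}
  squeeze: 35

```text
time_s: 5.4
tool_pos: [548.4, 179.3, 67.4]
eef_rot: [[0.943, -0.332, 0.002], [-0.332, -0.943, -0.0], [0.002, -0.0, -1.0]]
wrist_force: [-1.0, -2.4, 7.0]
width: 35.9
grasp_force: 35.0
```

Request:
step_arm:
  motion:
    - {"travel": [0,0,-0.04],"turn": [0,0,0],"claw": 25}
    - {"travel": [0,0,-0.1],"turn": [0,0,0],"claw": 25}
    - {"travel": [0,0,-0.17],"turn": [0,0,0],"claw": 25}
    - {"travel": [0,0,-0.24],"turn": [0,0,0],"claw": 25}
    - {"travel": [0,0,-0.31],"turn": [0,0,0],"claw": 25}
    - {"travel": [0,0,-0.37],"turn": [0,0,0],"claw": 25}
    - {"travel": [0,0,-0.41],"turn": [0,0,0],"claw": 25}
    - {"travel": [0,0,-0.43],"turn": [0,0,0],"claw": 25}
    - {"travel": [0,0,-0.43],"turn": [0,0,0],"claw": 25}
    - {"travel": [0,0,-0.43],"turn": [0,0,0],"claw": 25}
    - {"travel": [0,0,-0.43],"turn": [0,0,0],"claw": 25}
    - {"travel": [0,0,-0.43],"turn": [0,0,0],"claw": 25}

```text
time_s: 6.4
tool_pos: [546.4, 179.1, 278.9]
eef_rot: [[0.943, -0.333, -0.004], [-0.333, -0.943, -0.001], [-0.004, 0.002, -1.0]]
wrist_force: [1.0, -0.3, -4.0]
width: 35.8
grasp_force: 35.0
```

```bash
python3 snap.py Rh; python3 snap.py Rh2
cat > held.py <<'E'
import sys,pickle
from h import *
n=sys.argv[1]; s=pickle.load(open(f'pics/{n}.pkl','rb')); im=cv2.imread(f'pics/{n}.png')
g=cv2.GaussianBlur(im,(0,0),0.8).astype(float).mean(2)
def pk(p,o,th):
    d=np.diff(p); return [(float(round(i+o+.5+(d[i+1]-d[i-1])/2/(2*d[i]-d[i-1]-d[i+1]),1)),int(d[i])) for i in range(1,len(d)-1) if abs(d[i])>th and abs(d[i])>=abs(d[i-1]) and abs(d[i])>abs(d[i+1])]
for a in (100,130,160,190,210): print(a,pk(g[a:a+15,200:360].mean(0),200,12))
print('v',pk(g[20:300,270:290].mean(1),20,12))
E
python3 held.py Rh
```

```text
6.4 [546.4 179.1 278.9] yaw -19.44 F [ 0.95 -0.32 -4.  ] w 35.834859912190474 q [ 11.  17.  86.   0.  77. 121.] [-4.2e-03 -8.0e-04 -1.0e+00]
6.45 [546.7 179.2 279.1] yaw -19.44 F [ 0.44  0.15 -4.66] w 35.93981960570551 q [ 11.  17.  86.   0.  77. 121.] [-3.7e-03 -7.0e-04 -1.0e+00]
100 []
130 []
160 [(207.9, -16), (211.9, 31)]
190 [(208.9, 12), (221.0, 14), (230.5, 30)]
210 [(215.7, 14), (227.0, 13), (231.1, 29)]
v [(134.8, -84), (158.7, 75), (239.1, -25), (286.6, -20)]
```

```bash
python3 - <<'E'
import cv2
im=cv2.imread('pics/Rh.png').astype(int)
for r in (125,140,150,165,180,195,210,225): print(r,[int(x) for x in im[r-2:r+3,216:344].mean((0,2))][::3])
E
for i in 1 2 3; do python3 snap.py x$i | cut -c1-120; done
```

```text
125 [238, 238, 237, 238, 236, 237, 237, 237, 237, 236, 235, 236, 237, 238, 238, 236, 238, 236, 236, 236, 236, 237, 236, 236, 236, 234, 237, 233, 235, 236, 233, 235, 233, 237, 235, 235, 236, 238, 232, 232, 235, 240, 240]
140 [237, 238, 237, 236, 237, 237, 236, 199, 144, 82, 20, 8, 8, 8, 8, 8, 8, 8, 8, 8, 8, 8, 8, 8, 8, 8, 8, 8, 8, 7, 8, 29, 92, 159, 221, 237, 236, 236, 236, 237, 237, 240, 239]
150 [237, 237, 238, 235, 234, 16, 31, 34, 34, 34, 33, 34, 34, 34, 34, 34, 35, 35, 35, 36, 36, 36, 36, 37, 37, 37, 37, 38, 38, 38, 39, 39, 39, 39, 39, 28, 179, 233, 232, 230, 233, 238, 238]
165 [229, 233, 236, 239, 238, 218, 218, 219, 219, 221, 221, 222, 224, 223, 222, 224, 224, 224, 224, 223, 220, 222, 228, 223, 223, 229, 227, 223, 226, 228, 228, 226, 224, 223, 223, 224, 220, 217, 214, 218, 219, 217, 218]
180 [193, 232, 232, 235, 239, 216, 216, 216, 217, 219, 220, 219, 221, 221, 219, 222, 223, 222, 222, 222, 217, 219, 226, 220, 221, 227, 224, 221, 224, 226, 226, 223, 224, 221, 221, 221, 228, 230, 232, 228, 219, 217, 220]
195 [58, 54, 110, 131, 131, 194, 214, 214, 214, 216, 217, 217, 218, 218, 21
[... 237 characters left out ...]
6, 215, 212, 214, 221, 214, 215, 222, 219, 216, 218, 221, 219, 216, 217, 215, 215, 215, 232, 229, 233, 231, 231, 231, 231]
225 [14, 77, 85, 57, 57, 125, 181, 194, 191, 186, 185, 183, 186, 200, 192, 190, 187, 186, 205, 199, 210, 211, 217, 211, 212, 218, 214, 212, 215, 217, 216, 207, 189, 167, 147, 129, 232, 228, 224, 218, 214, 220, 220]
6.5 [546.9 179.2 279.4] yaw -19.44 F [-0.01 -0.62 -4.  ] w 35.85509125980304 q [ 11.  17.  86.   0.  77. 121.] [-3.2e-03
6.55 [547.1 179.3 279.7] yaw -19.44 F [ 0.38  0.02 -3.81] w 35.50053341954272 q [ 11.  17.  86.   0.  77. 121.] [-2.6e-0
6.6 [547.3 179.3 280.1] yaw -19.44 F [ 0.39  0.15 -4.57] w 35.91375339032893 q [ 11.  17.  86.   0.  77. 121.] [-1.9e-03
```

Request:
step_arm:
  motion:
    - {"travel": [-0.04,-0.085,0],"turn": [0,0,-0.0379],"claw": 25}
    - {"travel": [-0.08,-0.17,0],"turn": [0,0,-0.0379],"claw": 25}
    - {"travel": [-0.115,-0.25,0.02],"turn": [0,0,-0.0379],"claw": 25}
    - {"travel": [-0.145,-0.315,0.05],"turn": [0,0,-0.0379],"claw": 25}
    - {"travel": [-0.154,-0.334,0.1],"turn": [0,0,-0.0379],"claw": 25}
    - {"travel": [-0.154,-0.334,0.16],"turn": [0,0,-0.0379],"claw": 25}
    - {"travel": [-0.154,-0.334,0.21],"turn": [0,0,-0.0379],"claw": 25}
    - {"travel": [-0.154,-0.334,0.24],"turn": [0,0,-0.0379],"claw": 25}
    - {"travel": [-0.154,-0.334,0.24],"turn": [0,0,-0.0379],"claw": 25}
    - {"travel": [-0.154,-0.334,0.24],"turn": [0,0,-0.0379],"claw": 25}
    - {"travel": [-0.154,-0.334,0.24],"turn": [0,0,-0.0379],"claw": 25}
    - {"travel": [-0.154,-0.334,0.24],"turn": [0,0,-0.0379],"claw": 25}
    - {"travel": [-0.154,-0.334,0.24],"turn": [0,0,-0.0379],"claw": 25}

```text
time_s: 7.73
tool_pos: [531.9, 362.9, 162.9]
eef_rot: [[0.995, -0.101, 0.003], [-0.101, -0.995, 0.002], [0.003, -0.002, -1.0]]
wrist_force: [-0.4, 0.4, -4.6]
width: 35.7
grasp_force: 35.0
```

```bash
python3 snap.py y1; python3 snap.py y2
```

```text
7.7333 [531.9 362.9 162.9] yaw -5.82 F [-0.45  0.36 -4.59] w 35.73844276785509 q [ 28.  28.  86.   0.  66. 124.] [ 0.0027  0.0015 -1.    ]
7.7833 [531.6 362.8 162.7] yaw -5.81 F [ 0.72 -1.04 -4.16] w 36.013683790262974 q [ 28.  28.  86.   0.  66. 124.] [ 0.0022  0.0013 -1.    ]
```

Request:
step_arm:
  motion:
    - {"travel": [0,0,0.02],"turn": [0,0,0],"claw": 25}
    - {"travel": [0,0,0.04],"turn": [0,0,0],"claw": 25}
    - {"travel": [0,0,0.055],"turn": [0,0,0],"claw": 25}
    - {"travel": [0,0,0.07],"turn": [0,0,0],"claw": 25}
    - {"travel": [0,0,0.084],"turn": [0,0,0],"claw": 25}
    - {"travel": [0,0,0.084],"turn": [0,0,0],"claw": 25}
    - {"travel": [0,0,0.084],"turn": [0,0,0],"claw": 25}
    - {"travel": [0,0,0.084],"turn": [0,0,0],"claw": 25}
    - {"travel": [0,0,0.084],"turn": [0,0,0],"claw": 25}

```text
time_s: 8.58
tool_pos: [531.1, 362.8, 119.6]
eef_rot: [[0.995, -0.101, 0.001], [-0.101, -0.995, 0.0], [0.001, -0.001, -1.0]]
wrist_force: [-0.1, 0.5, -3.6]
width: 35.8
grasp_force: 35.0
```

Request:
step_arm:
  motion:
    - {"travel": [0,0,0.015],"turn": [0,0,0],"claw": 25}
    - {"travel": [0,0,0.03],"turn": [0,0,0],"claw": 25}
    - {"travel": [0,0,0.04],"turn": [0,0,0],"claw": 25}
    - {"travel": [0,0,0.049],"turn": [0,0,0],"claw": 25}
    - {"travel": [0,0,0.049],"turn": [0,0,0],"claw": 25}
    - {"travel": [0,0,0.049],"turn": [0,0,0],"claw": 25}
    - {"travel": [0,0,0.049],"turn": [0,0,0],"claw": 25}
    - {"travel": [0,0,0.049],"turn": [0,0,0],"claw": 25}
    - {"travel": [0,0,0.049],"turn": [0,0,0],"claw": 25}

```text
time_s: 9.33
tool_pos: [531.0, 362.5, 94.7]
eef_rot: [[0.995, -0.101, 0.0], [-0.101, -0.995, 0.0], [0.0, -0.0, -1.0]]
wrist_force: [0.8, 0.5, -1.4]
width: 35.9
grasp_force: 35.0
```

Request:
step_arm:
  motion:
    - {"travel": [0,0,0.002],"turn": [0,0,0],"claw": 25}
    - {"travel": [0,0,0.002],"turn": [0,0,0],"claw": 25}
    - {"travel": [0,0,0.002],"turn": [0,0,0],"claw": 25}
    - {"travel": [0,0,0.002],"turn": [0,0,0],"claw": 40}
    - {"travel": [0,0,0.002],"turn": [0,0,0],"claw": 48}
    - {"travel": [0,0,0.002],"turn": [0,0,0],"claw": 48}
    - {"travel": [0,0,0.002],"turn": [0,0,0],"claw": 48}
    - {"travel": [0,0,-0.03],"turn": [0,0,0],"claw": 48}
    - {"travel": [0,0,-0.1],"turn": [0,0,0],"claw": 48}
    - {"travel": [0,0,-0.18],"turn": [0,0,0],"claw": 48}
    - {"travel": [0,0,-0.26],"turn": [0,0,0],"claw": 80}
    - {"travel": [0,0,-0.34],"turn": [0,0,0],"claw": 87}
    - {"travel": [0,0,-0.37],"turn": [0,0,0],"claw": 87}
    - {"travel": [0,0,-0.37],"turn": [0,0,0],"claw": 87}
    - {"travel": [0,0,-0.37],"turn": [0,0,0],"claw": 87}

```text
time_s: 10.58
tool_pos: [531.0, 362.7, 280.3]
eef_rot: [[0.995, -0.101, 0.002], [-0.101, -0.995, 0.001], [0.001, -0.001, -1.0]]
wrist_force: [0.3, -0.5, -0.3]
width: 77.7
grasp_force: 0.0
```

```bash
python3 snap.py z1; python3 snap.py z2; python3 held.py z1
```

```text
10.5833 [531.  362.7 280.3] yaw -5.79 F [ 0.25 -0.49 -0.3 ] w 77.68686695430226 q [ 28.  22.  78.   0.  80. 124.] [ 1.5e-03  9.0e-04 -1.0e+00]
10.6333 [530.1 362.2 278.6] yaw -5.79 F [-0.23  0.27 -0.4 ] w 81.99817504082007 q [ 28.  22.  78.   0.  80. 124.] [-1.4e-03 -7.0e-04 -1.0e+00]
100 []
130 [(247.6, -34), (257.9, 15), (307.5, -25), (312.7, 22), (320.6, -25), (355.6, 29)]
160 [(248.2, -30), (254.5, -14), (258.5, 49), (296.3, -42), (306.8, -20), (311.9, 21), (319.7, -26), (353.8, 21)]
190 [(251.2, -22), (258.9, 18), (295.7, -18), (311.4, 23), (318.8, -27), (352.3, 25)]
210 [(251.5, -21), (269.1, 20), (283.0, -24), (295.3, -14), (310.9, 17), (318.4, -32), (351.0, 18)]
v [(116.7, -33), (126.3, -31), (129.6, -14), (137.2, 59), (191.6, -20), (245.4, -25), (249.8, 54), (286.7, -60)]
```

Request:
step_arm:
  motion:
    - {"travel": [-0.099,0.692,0],"turn": [0,0,-0.0322],"claw": 87}
    - {"travel": [-0.099,0.692,0],"turn": [0,0,-0.0322],"claw": 87}
    - {"travel": [-0.099,0.692,0],"turn": [0,0,-0.0322],"claw": 87}
    - {"travel": [-0.099,0.692,0],"turn": [0,0,-0.0322],"claw": 87}
    - {"travel": [-0.099,0.692,0],"turn": [0,0,-0.0322],"claw": 87}
    - {"travel": [-0.099,0.692,0],"turn": [0,0,-0.0322],"claw": 87}
    - {"travel": [-0.099,0.692,0],"turn": [0,0,-0.0322],"claw": 87}
    - {"travel": [-0.099,0.692,0],"turn": [0,0,-0.0322],"claw": 87}
    - {"travel": [-0.099,0.692,0.02],"turn": [0,0,-0.0322],"claw": 87}
    - {"travel": [-0.099,0.692,0.08],"turn": [0,0,-0.0322],"claw": 87}
    - {"travel": [-0.099,0.692,0.15],"turn": [0,0,-0.0322],"claw": 87}
    - {"travel": [-0.099,0.692,0.22],"turn": [0,0,-0.0322],"claw": 87}
    - {"travel": [-0.099,0.692,0.28],"turn": [0,0,-0.0322],"claw": 87}
    - {"travel": [-0.099,0.692,0.34],"turn": [0,0,-0.0322],"claw": 87}
    - {"travel": [-0.099,0.692,0.39],"turn": [0,0,-0.0322],"claw": 87}
    - {"travel": [-0.099,0.692,0.415],"turn": [0,0,-0.0322],"claw": 80}
    - {"travel": [-0.099,0.692,0.426],"turn": [0,0,-0.0322],"claw": 70}
    - {"travel": [-0.099,0.692,0.426],"turn": [0,0,-0.0322],"claw": 60}
    - {"travel": [-0.099,0.692,0.426],"turn": [0,0,-0.0322],"claw": 50}

```text
time_s: 12.27
tool_pos: [445.8, 23.4, 66.1]
eef_rot: [[0.995, 0.101, -0.002], [0.101, -0.995, 0.0], [-0.002, -0.0, -1.0]]
wrist_force: [-0.7, -0.0, 0.5]
width: 63.8
grasp_force: 0.0
```

Request:
step_arm:
  motion:
    - {"travel": [0,0,0],"turn": [0,0,0],"claw": 40}
    - {"travel": [0,0,0],"turn": [0,0,0],"claw": 25}
    - {"travel": [0,0,0],"turn": [0,0,0],"claw": 25}
    - {"travel": [0,0,0],"turn": [0,0,0],"claw": 25}
    - {"travel": [0,0,0],"turn": [0,0,0],"claw": 25}
    - {"travel": [0,0,0],"turn": [0,0,0],"claw": 25}
  squeeze: 35

```text
time_s: 12.77
tool_pos: [447.0, 23.3, 67.3]
eef_rot: [[0.995, 0.101, 0.001], [0.101, -0.995, -0.0], [0.001, 0.0, -1.0]]
wrist_force: [-0.7, 0.7, 7.2]
width: 35.7
grasp_force: 35.0
```

Request:
step_arm:
  motion:
    - {"travel": [0,0,-0.04],"turn": [0,0,0],"claw": 25}
    - {"travel": [0,0,-0.1],"turn": [0,0,0],"claw": 25}
    - {"travel": [0,0,-0.17],"turn": [0,0,0],"claw": 25}
    - {"travel": [0,0,-0.24],"turn": [0,0,0],"claw": 25}
    - {"travel": [0,0,-0.31],"turn": [0,0,0],"claw": 25}
    - {"travel": [0,0,-0.37],"turn": [0,0,0],"claw": 25}
    - {"travel": [0,0,-0.41],"turn": [0,0,0],"claw": 25}
    - {"travel": [0,0,-0.43],"turn": [0,0,0],"claw": 25}
    - {"travel": [0,0,-0.43],"turn": [0,0,0],"claw": 25}
    - {"travel": [0,0,-0.43],"turn": [0,0,0],"claw": 25}
    - {"travel": [0,0,-0.43],"turn": [0,0,0],"claw": 25}
    - {"travel": [0,0,-0.43],"turn": [0,0,0],"claw": 25}

```text
time_s: 13.77
tool_pos: [445.3, 23.3, 279.8]
eef_rot: [[0.995, 0.101, -0.004], [0.101, -0.995, 0.0], [-0.004, -0.001, -1.0]]
wrist_force: [0.6, 0.2, -2.4]
width: 35.6
grasp_force: 35.0
```

```bash
for i in 1 2 3 4 5 6; do python3 snap.py Mh$i |cut -c1-100; done; python3 held.py Mh6
python3 - <<'E'
from h import *
import pickle
im=cv2.imread('pics/Mh6.png').astype(int); print([int(x) for x in im[148:153,216:344].mean((0,2))][::3])
s=pickle.load(open('pics/z1.pkl','rb'))
for z in (117,125):
    t=cast('wrist',[[277,137.2],[277,245.4]],z,s); t2=cast('wrist',[[258.5,168],[296.3,168]],z,s); print(z,np.linalg.norm(t[0]-t[1]),np.linalg.norm(t2[0]-t2[1]),t.mean(0)[:2],t2.mean(0)[:2])
E
```

```text
13.7667 [445.3  23.3 279.8] yaw 5.79 F [ 0.58  0.18 -2.37] w 35.55049082882753 q [ -6.   5. 101.  -0
13.8167 [445.5  23.4 279.9] yaw 5.79 F [ 0.04 -0.62 -2.17] w 35.82977927700885 q [ -6.   5. 101.   0
13.8667 [445.7  23.3 280.2] yaw 5.79 F [-0.94 -0.28 -2.73] w 35.46244597304927 q [ -6.   5. 101.   0
13.9167 [445.9  23.3 280.5] yaw 5.8 F [ 0.78 -0.48 -2.96] w 36.06803673976225 q [ -6.   5. 101.   0.
13.9667 [446.1  23.3 280.7] yaw 5.79 F [-1.01  0.5  -1.72] w 35.81163285158888 q [ -6.   5. 101.   0
14.0167 [446.2  23.3 281. ] yaw 5.79 F [ 0.18  0.79 -2.22] w 35.5651250201748 q [ -6.   5. 101.  -0.
100 []
130 []
160 [(227.1, -23), (230.0, 19)]
190 [(230.8, 27)]
210 [(231.6, 26), (299.3, -15), (322.3, 16)]
v [(134.8, -84), (158.8, 78), (230.6, -36), (286.6, -20)]
[238, 237, 237, 238, 164, 19, 28, 31, 32, 32, 32, 32, 32, 33, 33, 33, 33, 34, 34, 34, 34, 35, 35, 35, 35, 35, 36, 36, 36, 37, 37, 37, 37, 37, 37, 31, 144, 238, 235, 237, 239, 236, 235]
117 108.39613511004322 36.37768230505808 [530.46012408 363.02460306] [555.42491088 360.09271446]
125 105.59081797198535 35.436219442848156 [532.18442556 362.83357002] [556.50311789 359.97755938]
```

Request:
step_arm:
  motion:
    - {"travel": [0.02,-0.05,0],"turn": [0,0,0.0322],"claw": 25}
    - {"travel": [0.05,-0.125,0],"turn": [0,0,0.0322],"claw": 25}
    - {"travel": [0.08,-0.2,0],"turn": [0,0,0.0322],"claw": 25}
    - {"travel": [0.11,-0.275,0],"turn": [0,0,0.0322],"claw": 25}
    - {"travel": [0.14,-0.35,0],"turn": [0,0,0.0322],"claw": 25}
    - {"travel": [0.17,-0.425,0],"turn": [0,0,0.0322],"claw": 25}
    - {"travel": [0.195,-0.49,0.02],"turn": [0,0,0.0322],"claw": 25}
    - {"travel": [0.207,-0.517,0.06],"turn": [0,0,0.0322],"claw": 25}
    - {"travel": [0.207,-0.517,0.12],"turn": [0,0,0.0322],"claw": 25}
    - {"travel": [0.207,-0.517,0.18],"turn": [0,0,0.0322],"claw": 25}
    - {"travel": [0.207,-0.517,0.23],"turn": [0,0,0.0322],"claw": 25}
    - {"travel": [0.207,-0.517,0.27],"turn": [0,0,0.0322],"claw": 25}
    - {"travel": [0.207,-0.517,0.288],"turn": [0,0,0.0322],"claw": 25}
    - {"travel": [0.207,-0.517,0.288],"turn": [0,0,0.0322],"claw": 25}
    - {"travel": [0.207,-0.517,0.288],"turn": [0,0,0.0322],"claw": 25}
    - {"travel": [0.207,-0.517,0.288],"turn": [0,0,0.0322],"claw": 25}
    - {"travel": [0.207,-0.517,0.288],"turn": [0,0,0.0322],"claw": 25}
    - {"travel": [0.207,-0.517,0.288],"turn": [0,0,0.0322],"claw": 25}
    - {"travel": [0.207,-0.517,0.288],"turn": [0,0,0.0322],"claw": 25}
    - {"travel": [0.207,-0.517,0.288],"turn": [0,0,0.0322],"claw": 25}

```text
time_s: 15.73
tool_pos: [523.7, 291.0, 138.4]
eef_rot: [[0.995, -0.101, 0.001], [-0.101, -0.995, 0.0], [0.001, -0.001, -1.0]]
wrist_force: [-0.3, 0.1, -2.1]
width: 35.9
grasp_force: 35.0
```

Request:
step_arm:
  motion:
    - {"travel": [0,0,0.02],"turn": [0,0,0],"claw": 25}
    - {"travel": [0,0,0.04],"turn": [0,0,0],"claw": 25}
    - {"travel": [0,0,0.055],"turn": [0,0,0],"claw": 25}
    - {"travel": [0,0,0.07],"turn": [0,0,0],"claw": 25}
    - {"travel": [0,0,0.085],"turn": [0,0,0],"claw": 25}
    - {"travel": [0,0,0.097],"turn": [0,0,0],"claw": 25}
    - {"travel": [0,0,0.107],"turn": [0,0,0],"claw": 25}
    - {"travel": [0,0,0.112],"turn": [0,0,0],"claw": 25}
    - {"travel": [0,0,0.112],"turn": [0,0,0],"claw": 25}
    - {"travel": [0,0,0.112],"turn": [0,0,0],"claw": 25}
    - {"travel": [0,0,0.112],"turn": [0,0,0],"claw": 25}
    - {"travel": [0,0,0.112],"turn": [0,0,0],"claw": 25}
    - {"travel": [0,0,0.112],"turn": [0,0,0],"claw": 25}

```text
time_s: 16.82
tool_pos: [523.7, 291.0, 82.1]
eef_rot: [[0.995, -0.101, 0.001], [-0.101, -0.995, 0.0], [0.001, -0.0, -1.0]]
wrist_force: [-0.5, 0.5, -1.2]
width: 35.9
grasp_force: 35.0
```

Request:
step_arm:
  motion:
    - {"travel": [0,0,0.003],"turn": [0,0,0],"claw": 25}
    - {"travel": [0,0,0.005],"turn": [0,0,0],"claw": 25}
    - {"travel": [0,0,0.005],"turn": [0,0,0],"claw": 25}
    - {"travel": [0,0,0.005],"turn": [0,0,0],"claw": 25}
    - {"travel": [0,0,0.005],"turn": [0,0,0],"claw": 25}

```text
time_s: 17.23
tool_pos: [523.5, 291.0, 79.4]
eef_rot: [[0.995, -0.101, 0.0], [-0.101, -0.995, 0.0], [0.0, -0.0, -1.0]]
wrist_force: [-1.3, 0.1, 0.9]
width: 35.7
grasp_force: 35.0
```

Request:
step_arm:
  motion:
    - {"travel": [0,0,0],"turn": [0,0,0],"claw": 40}
    - {"travel": [0,0,0],"turn": [0,0,0],"claw": 48}
    - {"travel": [0,0,0],"turn": [0,0,0],"claw": 48}
    - {"travel": [0,0,0],"turn": [0,0,0],"claw": 48}
    - {"travel": [0,0,-0.03],"turn": [0,0,0],"claw": 48}
    - {"travel": [0,0,-0.1],"turn": [0,0,0],"claw": 48}
    - {"travel": [0,0,-0.18],"turn": [0,0,0],"claw": 48}
    - {"travel": [0,0,-0.26],"turn": [0,0,0],"claw": 80}
    - {"travel": [0,0,-0.34],"turn": [0,0,0],"claw": 87}
    - {"travel": [0,0,-0.4],"turn": [0,0,0],"claw": 87}
    - {"travel": [0,0,-0.4],"turn": [0,0,0],"claw": 87}
    - {"travel": [0,0,-0.4],"turn": [0,0,0],"claw": 87}
    - {"travel": [0,0,-0.4],"turn": [0,0,0],"claw": 87}

```text
time_s: 18.32
tool_pos: [522.9, 290.7, 278.5]
eef_rot: [[0.995, -0.101, -0.001], [-0.101, -0.995, -0.0], [-0.001, 0.0, -1.0]]
wrist_force: [-0.4, -0.3, -0.8]
width: 84.6
grasp_force: 0.0
```

```bash
python3 snap.py p1; python3 snap.py p2; python3 held.py p2; python3 held.py p2 | tail -1
```

```text
18.3167 [522.9 290.7 278.5] yaw -5.8 F [-0.38 -0.32 -0.84] w 84.57868847667616 q [ 22.  19.  84.   0.  78. 118.] [-1.e-03 -3.e-04 -1.e+00]
18.3667 [522.4 290.5 277.6] yaw -5.8 F [-0.68  0.57  0.16] w 86.44120600809762 q [ 22.  19.  84.   0.  78. 118.] [-0.0026 -0.0011 -1.    ]
100 []
130 [(218.2, -28), (230.6, 14), (238.8, -13), (241.3, 18), (253.5, -14), (257.6, 25), (294.1, -13), (303.3, 26)]
160 [(219.4, -40), (239.7, -12), (242.2, 17), (249.0, -13), (254.0, -17), (257.8, 49), (294.3, -40), (302.6, 35)]
190 [(220.8, -16), (258.5, 14), (293.7, -19), (303.1, 40)]
210 [(221.6, -20), (268.0, 20), (284.7, -27), (302.8, 39)]
v [(115.2, -30), (124.1, -23), (134.9, 59), (189.1, -15), (232.6, -22), (239.6, -19), (243.8, 63), (286.6, -41)]
v [(115.2, -30), (124.1, -23), (134.9, 59), (189.1, -15), (232.6, -22), (239.6, -19), (243.8, 63), (286.6, -41)]
```

Request:
step_arm:
  motion:
    - {"travel": [0.113,0.884,0],"turn": [0,0,-0.0822],"claw": 87}
    - {"travel": [0.113,0.884,0],"turn": [0,0,-0.0822],"claw": 87}
    - {"travel": [0.113,0.884,0],"turn": [0,0,-0.0822],"claw": 87}
    - {"travel": [0.113,0.884,0],"turn": [0,0,-0.0822],"claw": 87}
    - {"travel": [0.113,0.884,0],"turn": [0,0,-0.0822],"claw": 87}
    - {"travel": [0.113,0.884,0],"turn": [0,0,-0.0822],"claw": 87}
    - {"travel": [0.113,0.884,0],"turn": [0,0,-0.0822],"claw": 87}
    - {"travel": [0.113,0.884,0],"turn": [0,0,-0.0822],"claw": 87}
    - {"travel": [0.113,0.884,0],"turn": [0,0,-0.0822],"claw": 87}
    - {"travel": [0.113,0.884,0],"turn": [0,0,-0.0822],"claw": 87}
    - {"travel": [0.113,0.884,0.02],"turn": [0,0,-0.0822],"claw": 87}
    - {"travel": [0.113,0.884,0.1],"turn": [0,0,-0.0822],"claw": 87}
    - {"travel": [0.113,0.884,0.18],"turn": [0,0,-0.0822],"claw": 87}
    - {"travel": [0.113,0.884,0.23],"turn": [0,0,-0.0822],"claw": 87}
    - {"travel": [0.113,0.884,0.25],"turn": [0,0,-0.0822],"claw": 87}
    - {"travel": [0.113,0.884,0.25],"turn": [0,0,-0.0822],"claw": 87}

```text
time_s: 19.75
tool_pos: [532.2, -153.5, 150.4]
eef_rot: [[0.915, 0.403, -0.007], [0.403, -0.915, 0.003], [-0.006, -0.006, -1.0]]
wrist_force: [-0.3, 0.7, 0.1]
width: 86.8
grasp_force: 0.0
```

Request:
step_arm:
  motion:
    - {"travel": [0,0,0.03],"turn": [0,0,0],"claw": 87}
    - {"travel": [0,0,0.08],"turn": [0,0,0],"claw": 87}
    - {"travel": [0,0,0.13],"turn": [0,0,0],"claw": 80}
    - {"travel": [0,0,0.165],"turn": [0,0,0],"claw": 75}
    - {"travel": [0,0,0.175],"turn": [0,0,0],"claw": 65}
    - {"travel": [0,0,0.175],"turn": [0,0,0],"claw": 55}
    - {"travel": [0,0,0.175],"turn": [0,0,0],"claw": 48}
    - {"travel": [0,0,0.175],"turn": [0,0,0],"claw": 42}
    - {"travel": [0,0,0.175],"turn": [0,0,0],"claw": 25}
    - {"travel": [0,0,0.175],"turn": [0,0,0],"claw": 25}
    - {"travel": [0,0,0.175],"turn": [0,0,0],"claw": 25}
    - {"travel": [0,0,0.175],"turn": [0,0,0],"claw": 25}
    - {"travel": [0,0,0.175],"turn": [0,0,0],"claw": 25}
  squeeze: 40

```text
time_s: 20.83
tool_pos: [535.4, -154.4, 67.6]
eef_rot: [[0.915, 0.403, 0.001], [0.403, -0.915, -0.0], [0.001, 0.0, -1.0]]
wrist_force: [-1.8, 2.1, 6.3]
width: 35.6
grasp_force: 40.0
```

Request:
step_arm:
  motion:
    - {"travel": [0,0,-0.04],"turn": [0,0,0],"claw": 25}
    - {"travel": [0,0,-0.1],"turn": [0,0,0],"claw": 25}
    - {"travel": [0,0,-0.17],"turn": [0,0,0],"claw": 25}
    - {"travel": [0,0,-0.24],"turn": [0,0,0],"claw": 25}
    - {"travel": [0,0,-0.29],"turn": [0,0,0],"claw": 25}
    - {"travel": [0,0,-0.32],"turn": [0,0,0],"claw": 25}
    - {"travel": [0,0,-0.32],"turn": [0,0,0],"claw": 25}
    - {"travel": [0,0,-0.32],"turn": [0,0,0],"claw": 25}
    - {"travel": [0,0,-0.32],"turn": [0,0,0],"claw": 25}
    - {"travel": [0,0,-0.32],"turn": [0,0,0],"claw": 25}
    - {"travel": [0,0,-0.32],"turn": [0,0,0],"claw": 25}
    - {"travel": [0,0,-0.32],"turn": [0,0,0],"claw": 25}

```text
time_s: 21.83
tool_pos: [534.3, -154.3, 225.2]
eef_rot: [[0.915, 0.403, -0.002], [0.403, -0.915, 0.001], [-0.002, -0.002, -1.0]]
wrist_force: [0.5, -1.3, -6.4]
width: 35.8
grasp_force: 40.0
```

```bash
for i in 1 2 3; do python3 snap.py Lh$i |cut -c1-150; done; python3 held.py Lh3
```

```text
21.8333 [ 534.3 -154.3  225.2] yaw 23.79 F [ 0.46 -1.25 -6.42] w 35.82521632438426 q [-23.  18.  93.  -0.  69.  43.] [-0.0024  0.001  -1.    ]
21.8833 [ 534.5 -154.4  225.6] yaw 23.79 F [ 0.28  0.63 -6.15] w 35.89627029547889 q [-23.  18.  93.  -0.  69.  43.] [-1.9e-03  8.0e-04 -1.0e+00]
21.9333 [ 534.6 -154.4  225.8] yaw 23.79 F [ 0.07  0.03 -5.86] w 35.84214500752023 q [-23.  18.  93.  -0.  69.  43.] [-1.4e-03  6.0e-04 -1.0e+00]
100 []
130 [(222.7, -18)]
160 [(229.8, 24)]
190 [(230.9, 16)]
210 [(231.7, -16), (296.8, -13), (298.4, -13), (322.2, 35)]
v [(135.2, -86), (159.5, 70), (222.8, -21), (286.5, -29)]
```

Request:
step_arm:
  motion:
    - {"travel": [-0.03,0.042,0],"turn": [0,0,0.0623],"claw": 25}
    - {"travel": [-0.08,0.11,0],"turn": [0,0,0.0623],"claw": 25}
    - {"travel": [-0.13,0.18,0],"turn": [0,0,0.0623],"claw": 25}
    - {"travel": [-0.18,0.25,0],"turn": [0,0,0.0623],"claw": 25}
    - {"travel": [-0.203,0.285,0.02],"turn": [0,0,0.0623],"claw": 25}
    - {"travel": [-0.203,0.285,0.07],"turn": [0,0,0.0623],"claw": 25}
    - {"travel": [-0.203,0.285,0.11],"turn": [0,0,0.0623],"claw": 25}
    - {"travel": [-0.203,0.285,0.132],"turn": [0,0,0.0623],"claw": 25}
    - {"travel": [-0.203,0.285,0.132],"turn": [0,0,0.0623],"claw": 25}
    - {"travel": [-0.203,0.285,0.132],"turn": [0,0,0.0623],"claw": 25}
    - {"travel": [-0.203,0.285,0.132],"turn": [0,0,0.0623],"claw": 25}
    - {"travel": [-0.203,0.285,0.132],"turn": [0,0,0.0623],"claw": 25}
    - {"travel": [-0.203,0.285,0.132],"turn": [0,0,0.0623],"claw": 25}
    - {"travel": [-0.203,0.285,0.132],"turn": [0,0,0.0623],"claw": 25}
    - {"travel": [-0.203,0.285,0.132],"turn": [0,0,0.0623],"claw": 25}
    - {"travel": [-0.203,0.285,0.132],"turn": [0,0,0.0623],"claw": 25}

```text
time_s: 23.32
tool_pos: [499.7, -325.9, 161.0]
eef_rot: [[1.0, 0.024, 0.0], [0.024, -1.0, -0.0], [0.0, 0.0, -1.0]]
wrist_force: [-0.3, -0.5, -6.6]
width: 35.8
grasp_force: 40.0
```

Now down to TCP 118 then 95.

Request:
step_arm:
  motion:
    - {"travel": [0,0,0.02],"turn": [0,0,0],"claw": 25}
    - {"travel": [0,0,0.04],"turn": [0,0,0],"claw": 25}
    - {"travel": [0,0,0.055],"turn": [0,0,0],"claw": 25}
    - {"travel": [0,0,0.07],"turn": [0,0,0],"claw": 25}
    - {"travel": [0,0,0.084],"turn": [0,0,0],"claw": 25}
    - {"travel": [0,0,0.084],"turn": [0,0,0],"claw": 25}
    - {"travel": [0,0,0.084],"turn": [0,0,0],"claw": 25}
    - {"travel": [0,0,0.084],"turn": [0,0,0],"claw": 25}

```text
time_s: 23.98
tool_pos: [499.7, -326.1, 118.7]
eef_rot: [[1.0, 0.024, 0.0], [0.024, -1.0, -0.0], [0.0, 0.0, -1.0]]
wrist_force: [0.6, 0.6, -6.2]
width: 35.9
grasp_force: 40.0
```

Request:
step_arm:
  motion:
    - {"travel": [0,0,0.015],"turn": [0,0,0],"claw": 25}
    - {"travel": [0,0,0.03],"turn": [0,0,0],"claw": 25}
    - {"travel": [0,0,0.04],"turn": [0,0,0],"claw": 25}
    - {"travel": [0,0,0.048],"turn": [0,0,0],"claw": 25}
    - {"travel": [0,0,0.048],"turn": [0,0,0],"claw": 25}
    - {"travel": [0,0,0.048],"turn": [0,0,0],"claw": 25}
    - {"travel": [0,0,0.048],"turn": [0,0,0],"claw": 25}
    - {"travel": [0,0,0.048],"turn": [0,0,0],"claw": 25}
    - {"travel": [0,0,0.048],"turn": [0,0,0],"claw": 25}

```text
time_s: 24.73
tool_pos: [500.1, -326.3, 94.9]
eef_rot: [[1.0, 0.024, 0.001], [0.024, -1.0, -0.001], [0.001, 0.001, -1.0]]
wrist_force: [2.0, -0.3, -1.1]
width: 35.6
grasp_force: 40.0
```

Request:
step_arm:
  motion:
    - {"travel": [0,0,0.002],"turn": [0,0,0],"claw": 25}
    - {"travel": [0,0,0.002],"turn": [0,0,0],"claw": 25}
    - {"travel": [0,0,0.002],"turn": [0,0,0],"claw": 25}
    - {"travel": [0,0,0.002],"turn": [0,0,0],"claw": 40}
    - {"travel": [0,0,0.002],"turn": [0,0,0],"claw": 48}
    - {"travel": [0,0,0.002],"turn": [0,0,0],"claw": 55}
    - {"travel": [0,0,0.002],"turn": [0,0,0],"claw": 55}
    - {"travel": [0,0,-0.03],"turn": [0,0,0],"claw": 55}
    - {"travel": [0,0,-0.1],"turn": [0,0,0],"claw": 55}
    - {"travel": [0,0,-0.18],"turn": [0,0,0],"claw": 60}
    - {"travel": [0,0,-0.26],"turn": [0,0,0],"claw": 80}
    - {"travel": [0,0,-0.34],"turn": [0,0,0],"claw": 87}
    - {"travel": [0,0,-0.37],"turn": [0,0,0],"claw": 87}
    - {"travel": [0,0,-0.37],"turn": [0,0,0],"claw": 87}
    - {"travel": [0,0,-0.37],"turn": [0,0,0],"claw": 87}
    - {"travel": [0,0,-0.37],"turn": [0,0,0],"claw": 87}

```text
time_s: 26.07
tool_pos: [498.8, -325.2, 278.1]
eef_rot: [[1.0, 0.024, -0.002], [0.024, -1.0, 0.002], [-0.002, -0.002, -1.0]]
wrist_force: [-1.3, 0.1, -0.6]
width: 86.5
grasp_force: 0.0
```

```bash
python3 snap.py c1; python3 held.py c1
python3 - <<'E'
from h import *
import cv2
a=viewer.capture('scene')[130:280,130:480,::-1]; a=cv2.resize(a,(800,343),interpolation=cv2.INTER_CUBIC)
w=cv2.imread('pics/c1.png')[90:260,200:360]; p=cv2.imread('pics/p2.png')[90:260,200:360]
b=np.zeros((255,800,3),np.uint8); b[:,:240]=cv2.resize(w,(240,255)); b[:,300:540]=cv2.resize(p,(240,255))
cv2.imwrite('pics/fin.png',np.vstack([a,b]))
E
```

```text
26.0667 [ 498.8 -325.2  278.1] yaw 1.37 F [-1.32  0.09 -0.64] w 86.53373786191361 q [-40.  18.  84.  -0.  78.  49.] [-0.0021  0.0016 -1.    ]
100 []
130 [(245.0, -47), (249.8, 25), (253.7, -15), (258.9, 19), (298.2, -15), (303.6, 14), (306.8, -15), (311.8, 44)]
160 [(245.3, -58), (250.4, 23), (254.8, -16), (259.4, 44), (297.5, -41), (310.7, 49)]
190 [(246.2, -34), (259.7, 17), (297.0, -13), (309.8, 50)]
210 [(246.4, -27), (265.2, 18), (283.2, -30), (296.6, -15), (309.4, 47)]
v [(113.2, -46), (118.3, -16), (124.5, -30), (135.6, 56), (186.3, -26), (204.1, 21), (232.3, -24), (241.2, 18), (244.7, -39), (249.2, 61), (286.7, -65)]
```

View pics/fin.png

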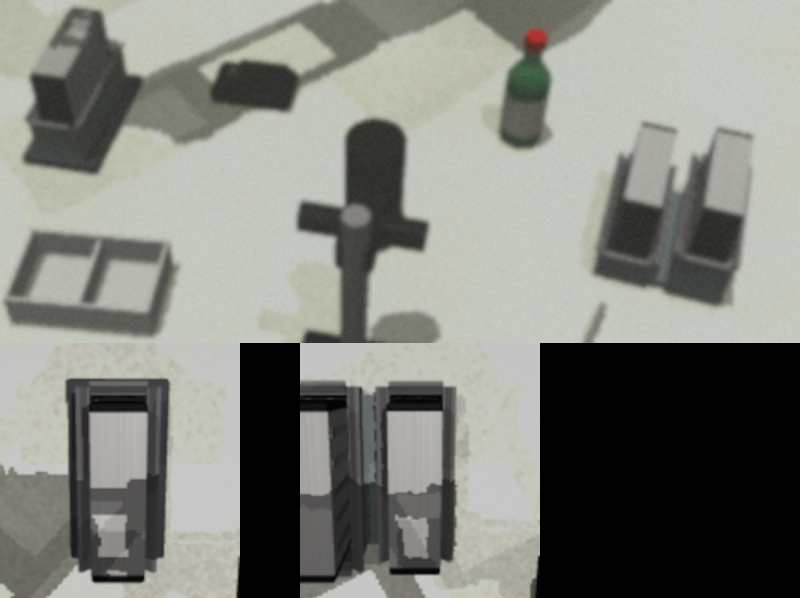

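The picture shows the cradle module upright at (65,70). The two rack modules stand upright at (640,190) and (720,200), the scene is undisturbed, and the close-ups show the caps centred in their slots. Next I check the seating heights from the cap-to-cap length, then hand in.

Run:
```python
from h import *
import pickle
for n,v,c,zs in [('c1',(135.6,244.7),(259.4,297.5),(117,125)),('p2',(134.9,239.6),(257.8,294.3),(102,110))]:
    s=pickle.load(open(f'pics/{n}.pkl','rb'))
    for z in zs:
        t=cast('wrist',[[277,v[0]],[277,v[1]]],z,s); u=cast('wrist',[[c[0],168],[c[1],168]],z,s)
        print(n,z,np.linalg.norm(t[0]-t[1]),np.linalg.norm(u[0]-u[1]),t.mean(0)[:2],u.mean(0)[:2])
```

```text
c1 117 108.42220465028201 36.39677832704655 [ 499.16270055 -324.77937414] [ 523.08111573 -325.60477127]
c1 125 105.59407901479312 35.44739104823272 [ 500.89945908 -324.75955672] [ 524.19397731 -325.56342388]
p2 102 108.4643370321779 36.51306292328375 [522.83258492 290.36869524] [544.63036322 289.09772807]
p2 110 105.76236288631966 35.60347960120484 [524.48467022 290.2035023 ] [545.73944023 288.9641964 ]
```

All three are at the right height (cap-to-cap lengths match the 117 and 102 mm tops) and within about 1 mm of their slot centres.

```bash
python3 -c "
from bench import ticket
print(ticket.hand_in())"
```

```text
the job is handed in; nothing more can be done
None
```

The job is handed in, with no pass or fail result returned: the full module is in the cradle, the half-loaded one in the rack's sprung slot and the empty one in the plain slot, all released, and the final pictures put each on its floor within about 1 mm of its slot centre.

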